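# Lift the ring roll with the tongs

## Robot

A 6-joint arm with a two-finger parallel gripper is mounted at the origin on the work surface. World frame = base frame: x ahead of the robot, y to its left, z up, the work surface at z = 0. Lengths are in m, angles in rad, forces in N, time in s.
With the tool pointing down it reaches from about 0.275 to 0.75 m from the base axis. Payload 10.2 kg.
Tool frame: the origin (TCP) lies midway between the tips of the shut fingers; the grasp point (between the pads) lies 19 mm behind it (env.hold_point_z is the distance from the TCP to the grasp point, in m); x points along the fingers, z is the direction in which the jaws open and shut, and the axes are right-handed (so a half turn about x gives the same grasp; the last joint's range is limited). The gripper opens to 85 mm and grips with 20 to 120 N. Pads are 22 mm wide; open, the fingers measure 114 mm over their backs; the gripper's body (76 mm by 85 mm) begins 54 mm behind the grasp point. The pads swing forward as they close: fully open they stand 13 mm farther back than shut.
Start: joints at [-1.43, 0.313, 1.498, -0, 1.331, -0.223], TCP at [0.187, -0.491, 0.231] pointing down, gripper open.
Joint ranges: [-2.94, 2.94], [-0.97, 2.17], [0.19, 2.56], [-1.23, 4.37], [0.02, 3.11], [-2.88, 2.88]. Speed limits (rad/s): [2.39, 2.39, 3.01, 3.14, 3.14, 3.14].

## Interface

Orientations are given as a unit quaternion [x, y, z, w].
In Python, from bench import env, kinematics, monitor, eyes, job gives the robot as it stands. The module is installed in compiled form; this text tells all that it offers. Calls block until the motion is done:
- env.reach(position, orientation): joint-space move of the TCP to a pose.
- env.movel(position, velocity=0.15, frame=None, guard=None): straight line of the TCP; frame=None keeps the orientation; velocity is the mean speed in m/s. With guard (N) it stops when the force on the tool has changed by that much, and returns True; else False.
- env.set_joints(angles): joint-space move.
- env.release() and env.close_gripper(effort=None): open the fingers fully, or close them until they stop; effort is the grip in N (None keeps the last).
- env.hold(seconds).
- kinematics.ik(position, orientation): joint angles nearest the present ones, or None.
- monitor.sense(): the state.
- eyes.grab_frame(name): name is "side" or "top" or "wrist"; returns a dict with "frame" (480x640x3 uint8, red, green, blue), "mtx" (3x3 intrinsics, pixels), "view" (4x4, takes a point from world to camera coordinates). Camera axes: x right, y down, z forward; pixel columns grow to the right and rows downward; lengths in m; the calibration is good to about 2 mm. A picture is of the moment at which its call begins. There is no depth.
A pose or a line that the arm cannot do raises env.MotionError and nothing moves.
- job.hand_in(): hands the job in, once; it reports no verdict.
The state is a dict: "clock": time; "joints": joint angles; "qvel": joint speeds; "joint_efforts": joint torques, N m; "position": TCP position; "ee_rot": TCP orientation; "contact_force": force on the tool from outside, world axes, zero at the start; "ft_torque": the same for the moment, N m; "finger_gap": opening from 0.0 (shut) to 1.0 (fully open).
Only numpy, scipy, OpenCV 4.12 (cv2) and the standard library are available. Lean on these libraries where they do the work, as an engineer would, in place of code of your own. Each camera call takes 0.05 s, during which the arm holds its last target. There are 200 camera calls.

## Task

Take the steel tongs out of their caddy, put one jaw down through the hole of the ring-shaped roll lying on the cooling tray, with the other jaw outside it, and squeeze the tongs so that they pinch the ring. Lift the ring about 12 cm above the tray so its underside can be checked, and finish while still holding it up in the closed tongs. Do not touch the ring with the gripper itself, and leave the round buns and everything else where they are.

Things in the scene. Friction and masses are not known exactly. Their poses are not given: they have to be found in the camera images.
- tongs: Steel scissor tongs (130 g), standing jaws down in the caddy, sprung open. Origin on the pivot, 116 mm above the table at the start; +z up to the handles, y the line along which handles and jaws open and close, x the pivot pin. The axes are those of one half: closing on the ring turns them about 0.15 rad about x from the tongs' middle line.
- tongs_grip (a point): Midway between the two flat handle pads (each 20 mm wide in x, 8 thick, 44 tall) at mid height, 55 mm above the pivot, 170 mm above the table at the start. Nothing stands above the pads. Open they measure 60 mm over their outsides here, 66 at the top. A spring pushes them out with about 8 N (open) to 11 N. At 57 mm they are firmly held, jaws still wide; at about 43 mm the jaws hold the ring.
- jaw_tip_a (a point): Centre of one jaw's end (tongs' -y side). Jaws: straight bars 14 mm wide (x), 8 thick (y), lowest 40 mm plain. Open: ends 72 mm apart centre to centre, 111 mm below the pivot, splayed 9 degrees. Closed on the ring: parallel, 38 mm apart, 115 mm below the pivot. 1 mm at the handles is about 2 mm here.
- jaw_tip_b (a point): The same point at the end of the other jaw (on the tongs' +y side). It belongs to the other half, so it moves as the tongs close.
- tongs_half: The other half of the tongs, hinged on the pivot, carrying jaw b. Origin on the pivot.
- caddy: Fixed steel caddy that holds the tongs: narrow open box 30 mm (x) by 96 mm (y) outside, 56 mm tall, walls and floor 4 mm; its y axis is the tongs' y. Origin under its centre on the table. The tongs come out straight up (jaw ends clear of the rim after 55 mm).
- ring_roll: Bread roll shaped as a ring (like a bagel), lying flat, 90 g, rigid: outside diameter 96 mm, hole 36 mm, round cross-section 30 mm thick. Origin at the middle of the hole at half height (15 mm above the tray floor), z its axis. It may lie in any of the three places along the tray, the buns in the other two.
- tray: Fixed aluminium tray, 240 mm (x) by 400 mm (y), rim 18 mm high, floor 4 mm above the table. Origin under its centre. Three breads lie in a row along its y axis, about 125 mm apart, near the middle of its width; nothing else is on it, so the ring's sides towards the tray's +x and -x are free.
- bun_a: Round domed bun without a hole, 80 mm across, 45 mm high, on the tray. Origin under its centre. Leave alone.
- bun_b: Second bun, the same. Leave alone.
- flour_shaker: Aluminium flour shaker, 68 mm across, 100 mm tall, beyond the tray. Origin under its centre. Leave alone.
- salt_pot: Small white salt pot with a wooden cap, 52 mm across, 60 mm tall, between tray and caddy. Origin under its centre. Leave alone.
- egg_cup: White ceramic bowl, 100 mm across, 50 mm high, beyond the caddy. Origin under its centre. Leave alone.
Not all that is in view belongs to the job. What is shaped like the tongs but black or green is not meant.

How it is judged:
On the way, in this order (a step that is already met when the one before it is completed fails the run):
1. the tongs are lifted clear of the caddy: both jaw ends above 65 mm (height (world z) of each of jaw_tip_a, jaw_tip_b above 0.065 m and contact force between the fingers and tongs above 1 N), for 0.1 s.
2. one jaw end is in the ring's hole, past half its depth, while the ring still lies on the tray (((horizontal distance between jaw_tip_a and ring_roll below 0.018 m and z of jaw_tip_a in the frame of ring_roll below 0.004 m and distance between jaw_tip_a and ring_roll below 0.03 m) or (horizontal distance between jaw_tip_b and ring_roll below 0.018 m and z of jaw_tip_b in the frame of ring_roll below 0.004 m and distance between jaw_tip_b and ring_roll below 0.03 m)) and height (world z) of ring_roll below 0.03 m), for 0.1 s.
At the end, for the whole second after the job is handed in: Ring still (under 50 mm/s) in the tongs held by the gripper (over 2 N), centre over 90 mm above the table, off the tray; one jaw end within 35 mm of its centre, jaw ends under 48 mm apart, jaw b pressing it with over 0.5 N (height (world z) of ring_roll above 0.09 m and distance between any of jaw_tip_a, jaw_tip_b and ring_roll below 0.035 m and distance between jaw_tip_a and jaw_tip_b below 0.048 m and contact force between ring_roll and tongs_half above 0.5 N and contact force between the fingers and tongs above 2 N and contact force between ring_roll and tray below 0.05 N and linear speed of ring_roll below 0.05 m/s); the arm keeps its last pose, push and grip.
It fails at once if the gripper's fingers or the arm touch the ring (contact force between ring_roll and the fingers above 0.3 N or contact force between ring_roll and the arm above 0.3 N).
It fails at once if a bun or a pot or the bowl is moved by more than 30 mm (distance of any of bun_a, bun_b, flour_shaker, egg_cup, salt_pot from where it was at the start of the episode above 0.03 m).
It also fails if it takes over 40 s, if anything falls off the work surface, if the arm or the gripper's body presses on something with over 40 N, if the wrist force passes 120 N, or if a joint passes its speed limit or range.

## Working session

There is one attempt and no reset: what is moved stays moved. The work goes in short steps, each a Python script; the robot and the scene stay as the last script left them, time stands still between calls to the robot, and variables do not carry over. Pictures are saved under pics/ and viewed, about 8 in all and at most 12, crops included, and the job is handed in when it is done.

```bash
mkdir -p pics; cat > h.py <<'E'
import numpy as np, cv2
from scipy.spatial.transform import Rotation as R
from bench import env, kinematics, monitor, eyes, job
def snap(cam, fn, crop=None, scale=1):
    g=eyes.grab_frame(cam); im=g["frame"][:,:,::-1]
    np.savez('pics/'+fn+'.npz',mtx=g["mtx"],view=g["view"],frame=g["frame"])
    if crop: x0,y0,x1,y1=crop; im=im[y0:y1,x0:x1]
    cv2.imwrite('pics/'+fn+'.png',cv2.resize(im,None,fx=scale,fy=scale,interpolation=cv2.INTER_CUBIC))
    return g
def ray(fn,uv):
    g=np.load('pics/'+fn+'.npz'); K,V=g['mtx'],g['view']
    d=V[:3,:3].T@np.linalg.solve(K,[uv[0],uv[1],1]); c=-V[:3,:3].T@V[:3,3]
    return c,d
def atz(fn,uv,z):
    c,d=ray(fn,uv); return c+d*(z-c[2])/d[2]
def proj(fn,p):
    g=np.load('pics/'+fn+'.npz'); q=g['mtx']@(g['view'][:3,:3]@np.array(p)+g['view'][:3,3]); return q[:2]/q[2]
def down(a): # tool x down, tool z horizontal at yaw a
    z=np.array([np.cos(a),np.sin(a),0]); x=np.array([0,0,-1.]); y=np.cross(z,x)
    return R.from_matrix(np.c_[x,y,z]).as_quat()
E
python3 - <<'E'
from h import *
snap('top','t0'); snap('side','s0')
s=monitor.sense(); print(s['clock'],s['position'],s['ee_rot'],s['finger_gap'],env.hold_point_z)
print(R.from_quat(s['ee_rot']).as_matrix().round(3))
for n in('t0','s0'): print(n,ray(n,(320,240)))
E
```

```text
0.1 [ 0.18676929 -0.49041775  0.23078328] [ 0.40159619  0.58248191 -0.40099697  0.58192504] 1.0007221369215644 0.0187
[[-0.     0.935  0.356]
 [ 0.001  0.356 -0.935]
 [-1.     0.    -0.001]]
t0 (array([0.46528834, 0.05453698, 1.1585325 ]), array([ 0.06931146,  0.02777851, -0.99723525]))
s0 (array([0.34094052, 0.72905766, 0.94202772]), array([ 0.17199486, -0.63209765, -0.75570596]))
```

View pics/t0.png

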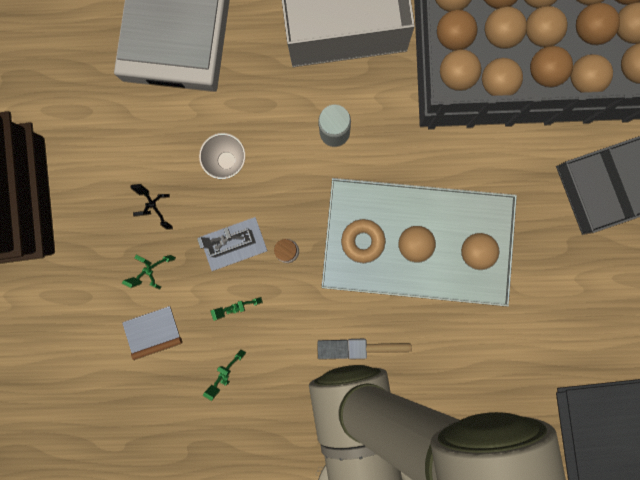

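View pics/s0.png

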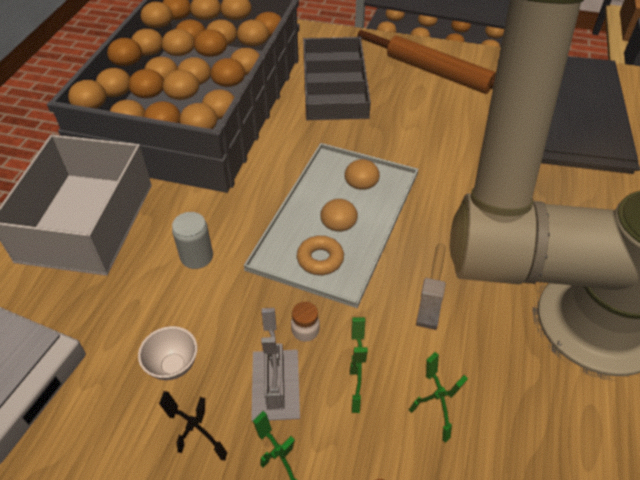

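The top view shows the ring at about (363,241), the buns at (417,244) and (480,251), and the steel tongs in the caddy at about (232,242). The salt pot is at (286,250). The side view shows the tongs at about (272,360). I'll enlarge both views.

```bash
python3 - <<'E'
from h import *
def c(n,x0,y0,x1,y1,w,h):
    im=np.load(f'pics/{n}.npz')['frame'][y0:y1,x0:x1,::-1]; return cv2.resize(im,(w,h),interpolation=cv2.INTER_CUBIC)
A=c('t0',190,205,270,280,400,375); B=c('s0',240,300,310,425,336,600); C=c('t0',330,205,400,275,400,400)[:225*400//400+0]
C=c('t0',325,210,400,272-20,400,224)
L=np.vstack([A,C]); out=np.hstack([L,B[:L.shape[0]]]); print(A.shape,C.shape,out.shape)
cv2.imwrite('pics/z0.png',out)
E
```

```text
(375, 400, 3) (224, 400, 3) (599, 736, 3)
```

View pics/z0.png

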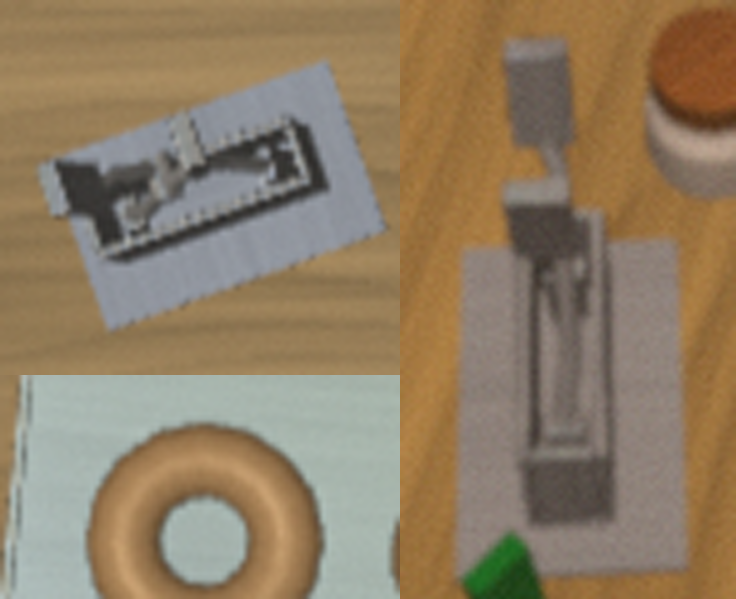

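```bash
python3 - <<'E'
from h import *
def tri(u,v):
    c1,d1=ray('t0',u); c2,d2=ray('s0',v); t=np.linalg.lstsq(np.c_[d1,-d2],c2-c1,rcond=None)[0]
    p,q=c1+d1*t[0],c2+d2*t[1]; return (p+q)/2,np.linalg.norm(p-q)
L=(201,242.6);Rr=(227.4,232.6)
for n,u,v in(('L',L,(268.6,339.6)),('R',Rr,(268.5,309)),('ring',(363.4,240.9),(320,254.5))):
    print(n,*tri(u,v))
a,b=atz('t0',L,.192),atz('t0',Rr,.192); print(a,b,(a+b)/2,np.linalg.norm(a-b),np.arctan2(*(a-b)[[1,0]]))
print('ring',atz('t0',(363.4,240.9),.019),'w',np.linalg.norm(atz('t0',(341.5,241),.019)-atz('t0',(385.3,241),.019)))
# caddy rim corners (z .056) crop A -> px
f=lambda x,y:(190+x/5,205+y/5)
cs=[atz('t0',f(*c),.056) for c in((298,122),(312,182),(100,252))]; print(cs, 'long',np.linalg.norm(cs[1]-cs[2]),np.arctan2(*(cs[2]-cs[1])[[1,0]]))
# tray corners
ts=[atz('t0',c,.018) for c in((333,180),(516,195),(508,304),(323,288))]; print(np.array(ts).round(3),np.mean(ts,0)); d=ts[0]-ts[1]; print(np.arctan2(d[1],d[0]))
for n,p in(('salt',(286,246)),): print(n,atz('t0',p,.06))
for u in((417,244),(480,251)): print('bun',atz('t0',u,.03))
E
```

```text
L [0.53512813 0.30212199 0.18635316] 0.0006434009810943783
R [0.55177496 0.25227362 0.18843021] 0.00020015048107854426
ring [ 0.54053129 -0.00708516  0.01785939] 0.0016040427275124977
[0.53441015 0.30060353 0.192     ] [0.55135917 0.25152133 0.192     ] [0.54288466 0.27606243 0.192     ] 0.05192620782640897 1.9032949584439038
ring [ 0.53966936 -0.0071813   0.019     ] w 0.09424094996573236
[array([0.56875361, 0.23235044, 0.056     ]), array([0.54333716, 0.22694846, 0.056     ]), array([0.51668425, 0.31660853, 0.056     ])] long 0.09353772365779425 1.8597431657616974
[[ 0.675  0.054  0.018]
 [ 0.629 -0.339  0.018]
 [ 0.396 -0.309  0.018]
 [ 0.441  0.083  0.018]] [ 0.53511831 -0.1277909   0.018     ]
1.4547195262081418
salt [0.53129726 0.15631497 0.06      ]
bun [ 0.52884496 -0.12020103  0.03      ]
bun [ 0.50991977 -0.25257935  0.03      ]
```

```bash
python3 - <<'E'
from h import *
p=[0.543,0.2755,0.28]
for a in(1.88,1.88-np.pi):
    print(a,np.round(kinematics.ik(p,down(a)),3) if kinematics.ik(p,down(a)) is not None else None)
for a in(-0.116,np.pi-.116):
    for x in (.507,.573):
        q=kinematics.ik([x,-.003,.2],down(a)); print(a,x,None if q is None else np.round(q,3))
env.reach(p,down(1.88-np.pi)); s=monitor.sense(); print(s['clock'],s['joints'])
snap('wrist','w1')
for h in(.192,.17): 
  for sgn in(1,-1): print(proj('w1',np.array([.543,.2755,h])+sgn*.033*np.array([np.cos(1.88),np.sin(1.88),0])))
E
```

```text
1.88 [ 0.277  0.479  1.134 -0.     1.529 -1.603]
-1.2615926535897932 [ 0.277  0.479  1.134 -0.     1.529  1.539]
-0.116 0.507 [-0.237  0.3    1.599 -0.     1.242 -0.121]
-0.116 0.573 [-0.21   0.443  1.395 -0.     1.304 -0.094]
3.025592653589793 0.507 None
3.025592653589793 0.573 None
3.075 [ 2.76172510e-01  4.78690139e-01  1.13399819e+00 -9.69270606e-05
  1.52897879e+00  1.53874817e+00]
[272.78761132 243.13436873]
[362.79553623 243.12110124]
[276.44182021 234.26419944]
[359.30334799 234.25006156]
```

View pics/w1.png

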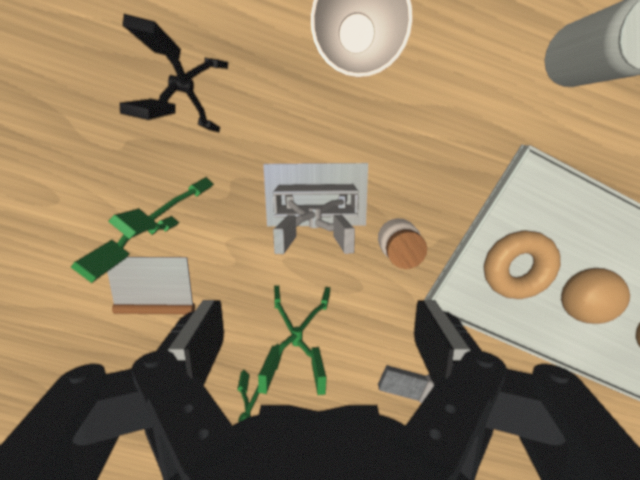

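```bash
python3 - <<'E'
from h import *
im=np.load('pics/w1.npz')['frame'][155:265,255:375,::-1].copy()
cv2.imwrite('pics/w1z.png',cv2.resize(im,None,fx=5,fy=5,interpolation=cv2.INTER_CUBIC))
E
```

```text
(no output)
```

View pics/w1z.png

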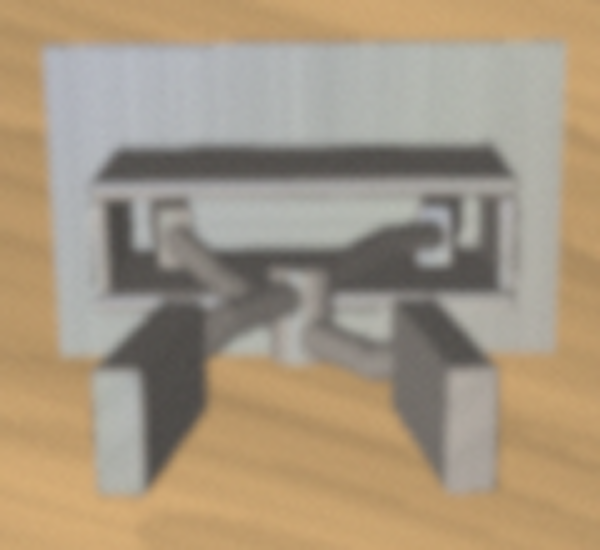

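```bash
python3 - <<'E'
from h import *
f=lambda x,y:(255+x/5,155+y/5)
def seg(n,l,r,z):
    a,b=atz('w1',f(*l),z),atz('w1',f(*r),z); d=a-b; print(n,((a+b)/2).round(4),'len',np.linalg.norm(d).round(4),'yaw',np.arctan2(d[1],d[0]).round(4))
seg('pads out',(95,430),(497,430),.192)
seg('rim far',(93,183),(517,185),.056); seg('rim near',(95,297),(517,297),.056)
seg('jaw ends out',(155,245),(455,245),.008)
E
```

```text
pads out [0.5438 0.2785 0.192 ] len 0.0588 yaw 1.8798
rim far [0.5557 0.282  0.056 ] len 0.0942 yaw 1.875
rim near [0.5312 0.2741 0.056 ] len 0.0958 yaw 1.8798
jaw ends out [0.5327 0.2752 0.008 ] len 0.0763 yaw 1.8797
```

```bash
python3 - <<'E'
from h import *
a=1.879-np.pi
env.reach([.5437,.278,.24],down(a))
print(env.movel([.5437,.278,.148],velocity=.12,guard=15))
s=monitor.sense(); print(s['clock'],s['position'],s['contact_force'],s['finger_gap'])
env.close_gripper(20)
s=monitor.sense(); print(s['clock'],s['position'],s['contact_force'],s['finger_gap'],s['finger_gap']*85)
env.hold(.2); s=monitor.sense(); print(s['clock'],s['contact_force'],s['finger_gap']*85)
snap('side','s2',(200,240,360,440),3); snap('wrist','w2')
E
```

```text
False
4.325 [0.54419892 0.27813961 0.14913825] [-0.02326054 -1.46993665  0.4687937 ] 1.000649579673277
4.8583 [0.5451737  0.27810993 0.150824  ] [ 0.43239608  0.07446015 11.67946766] 0.6534066333250689 55.539563832630854
5.0583 [ 0.94247581 -1.48298583 11.39379864] 55.81296384430951
```

View pics/w2.png

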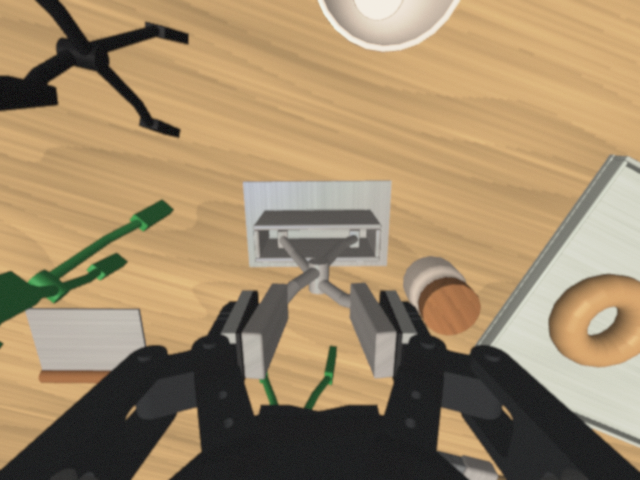

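Both pads are held at about 56 mm by the gap reading, with the pad tops at about (255,345) and (380,345). The jaws are still wide. I'll lift the tongs and carry them to hover over the ring.

```bash
python3 - <<'E'
from h import *
a=1.879-np.pi
env.movel([.5437,.278,.30],velocity=.12); env.hold(.15)
s=monitor.sense(); print(s['clock'],s['position'],s['contact_force'],s['finger_gap']*85)
env.reach([.507,-.0034,.30],down(-.116)); env.hold(.2)
s=monitor.sense(); print(s['clock'],s['position'],s['contact_force'],s['finger_gap']*85,R.from_quat(s['ee_rot']).as_matrix().round(3))
snap('wrist','w3'); snap('side','s3')
u=np.array([np.cos(-.116),np.sin(-.116),0]); c=s['position']*[1,1,0]
for sg in(1,-1): print('tip pred',[proj(n,c+sg*.033*u+[0,0,s['position'][2]-.146]) for n in('w3','s3')])
print('ring pred',[proj(n,[.540,-.0072,.019]) for n in('w3','s3')])
E
```

```text
6.725 [0.54358278 0.27798825 0.29948368] [-0.17357161 -0.7206212  -1.86411519] 27.839652769257935
8.4 [ 0.50710125 -0.0030177   0.29994212] [ 1.05202204 -0.49123299 -1.21194824] 27.336418254421837 [[-0.     0.115  0.993]
 [ 0.     0.993 -0.115]
 [-1.     0.    -0.   ]]
tip pred [array([356.08139429, 223.14340726]), array([320.56392637, 207.16941467])]
tip pred [array([282.79627425, 223.07226623]), array([354.72099213, 216.89849898])]
ring pred [array([344.91142044, 195.86859725]), array([320.67154237, 254.17801641])]
```

View pics/w3.png

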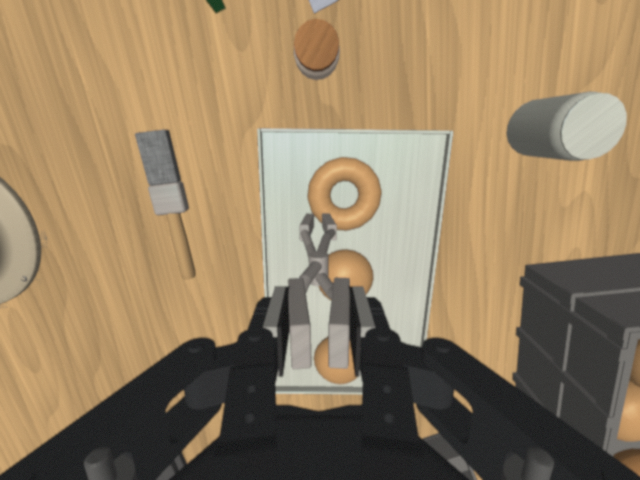

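View pics/s3.png

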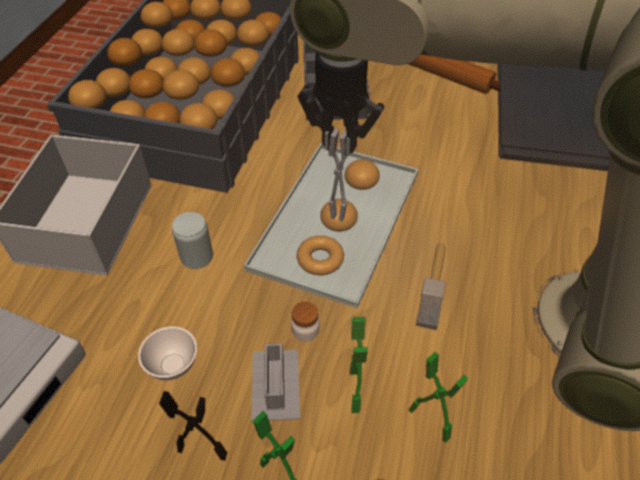

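The side view shows the caddy empty and the tongs hanging over the tray. Once lifted clear of the caddy floor, the 20 N grip squeezed the tongs nearly shut. In the wrist view the tips are at (307,228) and (329,228), about 20 mm apart. I'll lower the effort one step at a time and watch whether the spring reopens them to the balance point.

```bash
python3 - <<'E'
from h import *
s=monitor.sense(); g0=s['finger_gap']*85; print(s['clock'],g0)
for e in(17,14,12,11,10,9):
    try: env.close_gripper(e)
    except Exception as x: print(e,'ERR',x); continue
    s=monitor.sense(); g=s['finger_gap']*85; print(e,round(s['clock'],3),round(g,2))
    if g>g0+6: break
E
```

```text
8.5 27.722844442458342
17 8.717 27.5
14 8.933 27.43
12 9.15 27.48
11 9.367 27.87
10 9.583 27.47
9 9.8 27.42
```

Effort below 20 N has no effect, so gripping both handles always shuts the tongs in the air. New plan:
1. Put the tongs back in the caddy.
2. Carry them by one handle pad, gripped across its 20 mm width, so they stay sprung open.
3. Stand them over the ring on the tray.
4. Regrasp both handles there and squeeze.

```bash
python3 - <<'E'
from h import *
def st(n):
    s=monitor.sense(); print(n,round(s['clock'],2),s['position'].round(4),s['contact_force'].round(1),round(s['finger_gap']*85,1))
c=np.array([.5437,.278]); u=np.array([np.cos(1.879),np.sin(1.879)])
env.reach([*c,.29],down(1.879-np.pi)); st('over')
print(env.movel([*c,.156],velocity=.15,guard=8)); st('down')
env.release(); st('rel')
env.movel([*c,.218],velocity=.15)
p=c+.026*u
env.reach([*p,.218],down(1.879-np.pi/2)); st('over pad')
snap('wrist','w4')
E
```

```text
over 11.28 [0.5439 0.2775 0.29  ] [-0.4 -0.4 -1.4] 27.6
True
down 12.07 [0.5431 0.2774 0.1633] [ 0.2 -0.5  1.8] 27.5
rel 12.67 [0.5427 0.2777 0.1632] [ 0.   1.  -0.2] 85.5
over pad 14.55 [0.5357 0.3027 0.2175] [-0.   0.1 -0.9] 84.5
```

View pics/w4.png

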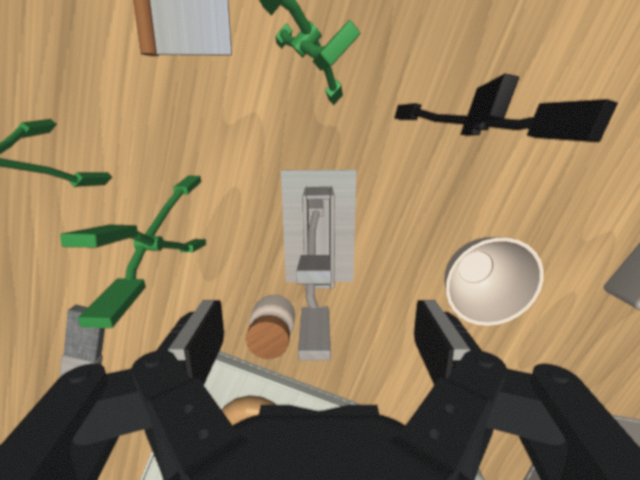

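The tongs stand open in the caddy. The u-side pad top is at about (314,277) and the other pad top at about (315,353). I'll compare these with the projection.

```bash
python3 - <<'E'
from h import *
im=np.load('pics/w4.npz')['frame'][240:370,280:350]
g=cv2.cvtColor(im,cv2.COLOR_RGB2GRAY)
for r in (268,273,278,283,320,335,345,352,356): print(r,g[r-240,10:60:2])
for n,uv in(('uL',(298,277)),('uR',(331,277)),('oL',(300,353)),('oR',(330,353))): print(n,atz('w4',uv,.190).round(4))
c=np.array([.5437,.278]); u=np.array([np.cos(1.879),np.sin(1.879)])
for s in(1,-1): print(proj('w4',[*(c+s*.027*u),.19]))
E
```

```text
268 [170 170 170 149  95  87  86  86  87  90  89  91  92  89  89  89  89  91
  89  88 116 158 151 168 169]
273 [168 168 167 165 173 176 174 172 173 175 179 179 180 181 178 176 175 177
 179 179 160 152 152 168 171]
278 [171 169 171 162 173 176 175 174 173 171 173 175 178 180 178 180 178 174
 173 176 161 153 151 167 171]
283 [163 161 158 148 148 149 148 145 143 145 147 143 140 139 141 142 143 141
 140 140 141 158 147 165 165]
320 [169 141 133 157 158 128 114 113 112 117 118 117 118 116 114 116 117 116
 116 116 155 160 159 165 164]
335 [130 159 156 159 149 116 113 113 113 116 119 116 116 117 114 112 116 118
 118 118 144 161 159 158 157]
345 [153 157 160 157 128 114 116 113 114 117 116 118 119 116 116 115 117 120
 118 114 128 157 156 155 156]
352 [159 159 156 151 150 165 165 164 163 164 168 168 170 171 166 165 165 170
 170 164 144 153 155 155 154]
356 [161 158 154 154 145 160 162 162 161 160 160 161 165 166 167 165 165 163
 163 162 145 154 156 156 152]
uL [0.5236 0.3003 0.19  ]
uR [0.5411 0.3059 0.19  ]
oL [0.539  0.2525 0.19  ]
oR [0.5563 0.258  0.19  ]
[320.2225371  277.60240033]
[320.12795274 358.73790841]
```

```bash
python3 - <<'E'
from h import *
def st(n):
    s=monitor.sense(); print(n,round(s['clock'],2),s['position'].round(4),s['contact_force'].round(1),round(s['finger_gap']*85,1)); return s
p=[.5326,.3029]
env.movel([*p,.154],velocity=.12,guard=12); st('down')
env.close_gripper(50); st('closed')
env.movel([*p,.25],velocity=.12); st('lift')
# ring: tongs y (u) -> yaw 1.879+1.1466 ; pivot at ring + 33 mm along u ; pad 26 further
y=-.116+np.pi; u=np.array([np.cos(y),np.sin(y)]); r=np.array([.540,-.0072])
t=r+(.033+.026)*u; print(t)
env.reach([*t,.25],down(y-np.pi/2)); env.hold(.1); st('hover')
snap('wrist','w5'); snap('side','s5')
print('ring',proj('w5',[*r,.019]))
for k in(-1,1): print('tip pred',k,proj('w5',[*(r+(.033+k*.036)*u),.25-.147]),proj('s5',[*(r+(.033+k*.036)*u),.25-.147]))
E
```

```text
down 15.28 [0.533  0.303  0.1548] [-0.9  1.  -0. ] 84.9
closed 15.89 [0.5327 0.3029 0.1543] [-0.6 -0.7  2.1] 19.0
lift 16.84 [0.5323 0.3028 0.249 ] [-0.2 -0.7 -1.4] 19.3
[ 4.81396507e-01 -3.71338487e-04]
hover 18.46 [0.4815 0.     0.2499] [ 0.1  0.4 -0.8] 19.1
ring [318.09521582 252.59690835]
tip pred -1 [318.06997502 285.95909072] [319.12344935 225.39931279]
tip pred 1 [318.10551975 212.95446924] [355.07817038 235.9312901 ]
```

View pics/w5.png

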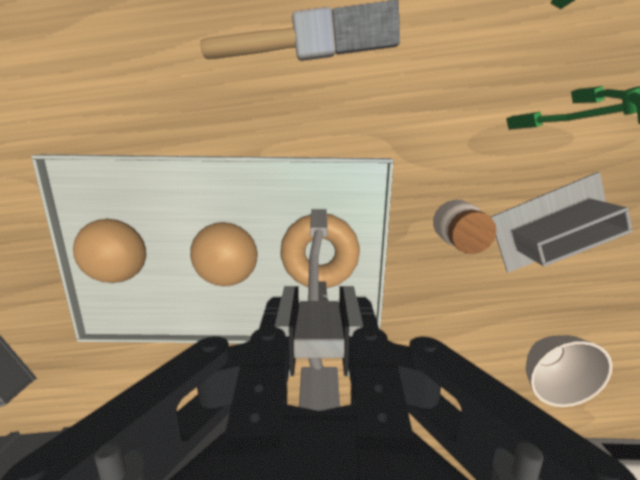

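The outer tip is at about (318,216) against a prediction of (318,213), so the grip geometry agrees. The ring centre is at about (320,251), and the inner jaw is under the gripper at about (320,290). I'll correct the ring position by 1–2 mm, lower the tongs to the tray, let go, rise and turn.

```bash
python3 - <<'E'
from h import *
def st(n):
    s=monitor.sense(); print(n,round(s['clock'],2),s['position'].round(4),s['contact_force'].round(1),round(s['finger_gap']*85,1)); return s
rw=atz('w5',(320.3,250.9),.019)[:2]; r=(rw+np.array([.5397,-.0072]))/2; print('ring wrist',rw,'used',r)
y=-.116+np.pi; u=np.array([np.cos(y),np.sin(y)])
c=r+.035*u; t=c+.026*u; np.save('c.npy',np.r_[c,r])
env.movel([*t,.185],velocity=.13)
print(env.movel([*t,.1535],velocity=.05,guard=4)); st('down')
env.release(); st('rel')
env.movel([*t,.222],velocity=.13)
env.reach([*c,.222],down(-.116)); st('over')
snap('wrist','w6')
for k in(1,-1): print('pad pred',proj('w6',[*(c+k*.027*u),.19]))
print('ring',proj('w6',[*r,.019]))
E
```

```text
ring wrist [ 0.53815178 -0.00432564] used [ 0.53892589 -0.00576282]
True
down 19.82 [0.4779 0.0014 0.1542] [-1.9 -0.1  6.3] 19.2
rel 20.48 [0.4775 0.0015 0.1537] [-0.3 -0.3  0.3] 85.1
over 22.56 [ 0.504  -0.0017  0.2217] [ 0.2 -0.5  0.3] 85.2
pad pred [272.96685458 275.60082979]
pad pred [367.37462477 275.75486546]
ring [352.42520522 209.16899066]
```

View pics/w6.png

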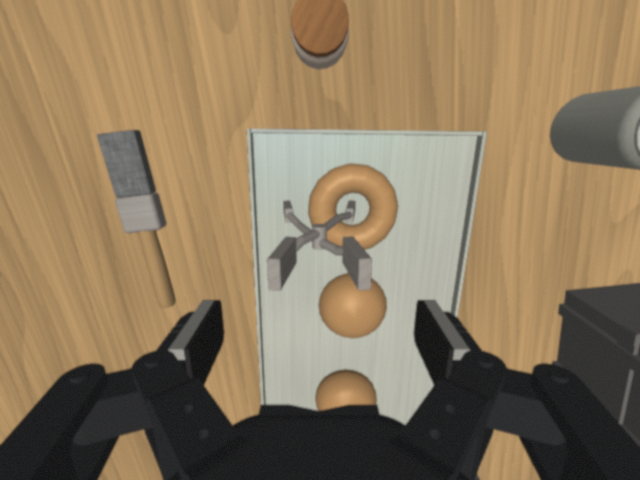

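The tongs stand upright, with one jaw in the ring's hole at (351,210) and the other outside at (287,207). The pad tops are at about (275,275) and (363,275), as predicted. I'll regrasp both handles and squeeze, easing upward to relieve the downward push as they close.

```bash
python3 - <<'E'
from h import *
def st(n):
    s=monitor.sense(); print(n,round(s['clock'],2),s['position'].round(4),s['contact_force'].round(1),round(s['finger_gap']*85,1)); return s
c=np.load('c.npy')[:2]
print(env.movel([*c,.153],velocity=.1,guard=10)); st('down')
env.close_gripper(20); st('closed')
for z in(.156,.159,.162):
    if monitor.sense()['finger_gap']*85<46: break
    env.movel([*c,z],velocity=.02); env.hold(.1); st(z)
env.close_gripper(40); st('40')
snap('side','s7'); snap('wrist','w7')
E
```

```text
False
down 23.45 [ 0.5045 -0.0018  0.1536] [ 0.2 -0.7  1. ] 84.8
closed 23.95 [ 0.5053 -0.002   0.155 ] [-1.2 -0.6 13.3] 56.8
0.156 24.35 [ 0.5055 -0.002   0.1585] [-1.   0.9 15.6] 51.1
0.159 24.75 [ 0.5055 -0.002   0.1616] [-0.7  0.1 15.1] 44.9
40 25.11 [ 0.507  -0.0023  0.1642] [-2.5  1.3 34.2] 38.2
```

```bash
python3 - <<'E'
from h import *
def st(n):
    s=monitor.sense(); print(n,round(s['clock'],2),s['position'].round(4),s['contact_force'].round(1),round(s['finger_gap']*85,1)); return s
c=np.load('c.npy')[:2]
env.movel([*c,.168],velocity=.03); env.hold(.15); s=st('lift0')
if s['finger_gap']*85>35:
    env.movel([*c,.288],velocity=.08); env.hold(.4); st('lift')
snap('wrist','w8'); g=snap('side','s8')
A=cv2.resize(np.load('pics/s8.npz')['frame'][60:300,220:440,::-1],None,fx=2,fy=2,interpolation=cv2.INTER_CUBIC)
B=cv2.resize(np.load('pics/w8.npz')['frame'][120:360,200:380,::-1],None,fx=2,fy=2,interpolation=cv2.INTER_CUBIC)
cv2.imwrite('pics/fin.png',np.hstack([A,B]))
E
```

```text
lift0 25.81 [ 0.5039 -0.0017  0.1675] [ 1.5  0.3 -1.3] 37.2
lift 27.86 [ 0.5041 -0.0017  0.288 ] [-0.6  0.  -1.8] 37.3
```

View pics/fin.png

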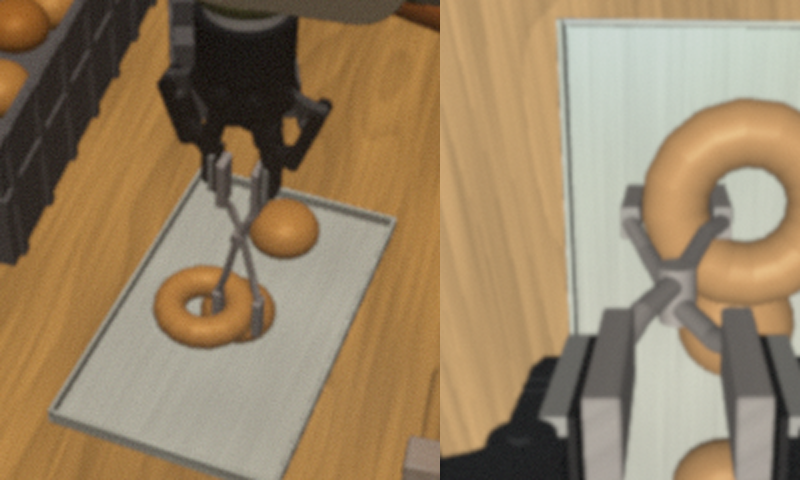

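The ring hangs level in the closed tongs, well above the tray. One jaw is through the hole and one is outside, both buns are still on the tray, and the gap is steady. I'll hand in now.

```bash
python3 - <<'E'
from h import *
s=monitor.sense(); print(s['clock'],s['finger_gap']*85,s['contact_force'].round(1)); job.hand_in()
E
```

```text
27.9583 36.94828735234773 [-0.2 -0.8 -1.9]
the job is handed in; nothing more can be done
```

I handed the job in at 28.0 s with the ring pinched in the closed tongs and lifted 12 cm; no verdict is reported.

- **First grasp:** Gripping both handles in the caddy worked there, but once lifted clear the minimum 20 N grip squeezed the tongs nearly shut. Asking for less effort changed nothing.
- **Fix:** I put the tongs back in the caddy and carried them sprung open by one handle pad. I stood them on the tray with one jaw in the ring's hole and the other outside it, then regrasped both handles, squeezed to 40 N and lifted.
- **Last checks:** In the final picture the ring hangs level between the jaws, clear of the tray, and both buns are still on it. The gripper opening was steady at about 37 mm on the gap reading after the lift, compared with 27.5 mm when the tongs were shut empty.
- **Disagreements and limits:**
  - The ring position from the top and wrist cameras differed by about 3 mm, so I used the mean.
  - The pad tops measured about 59 mm across, not the stated 66 mm.
  - The opening on the ring reads below the stated 43 mm, probably because the gap reading is not exactly linear.
  - The final height of the ring comes from the lift distance; I did not measure it. The pots and bowl were not checked again at the end.

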